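Seat a round panel in the three-point centring jig

TASK

Seat the round painted panel in the centring jig so that its border can be lined: first nudge it slowly along the bed until it has come home against both brass rollers and press it there with about 5 N, then slide the red stop carriage up until its sprung nose bears on the panel's edge and is pressed about half-way in, and leave the panel held at three points. The gessoed edge chips, so never let it bear on either roller with more than 8 N, even in a bump, keep the panel flat on the bed, and leave the other things on the bench and bed alone.

Things in the scene. Friction and masses are not known exactly. Their poses are not given: they have to be found in the camera images.
- panel_center (a point): Centre of the round wooden panel, half-way up. The panel is a loose disc, 80 mm in diameter, 18 mm thick, about 65 g, white edge and teal painted face, lying flat on the jig's bed (centre 24 mm above the bench) 10 to 28 mm short of its nest and up to 18 mm to one side.
- nest (a point): Where the panel's centre is when it touches both rollers, 24 mm above the bench. Axes are the jig's: x runs along the bed from the carriage to the rollers, y to the left of that, z up. The jig is fixed: a plywood bed, top 15 mm above the bench, reaching from 245 mm behind the nest to 55 mm past it along x and 85 mm to either side, a blue circle drawn round the nest.
- roller_left_c (a point): Mid-height of one of two brass rollers, 16 mm in diameter, 24 mm tall, that turn freely on fixed upright axles and otherwise do not move; 13 mm above the bed, 30.9 mm past the nest along the jig's x and 36.8 mm to its +y, so that its contact with a seated panel lies 50 degrees off x: a push of 5 N along x puts 3.9 N on each. Being free-turning, they let the panel roll along them. A bump at about 80 mm/s already makes 6 to 8 N.
- roller_right_c (a point): The same for the other roller, on the -y side.
- carriage (a joint): Travel of the red stop carriage along a straight track in the middle of the bed (y = 0): 0 (fully back) to 0.105 m (towards the rollers); it starts at 0 to 0.012. It slides with a steady friction of about 8 N (plus 15 N per m/s) and stays where it is left. With its nose fully out it would meet a seated panel at 0.083 m.
- carriage_back (a point): Middle of the flat rear face of the carriage's block (away from the rollers), 14 mm above the bed; axes as the jig's. The block is 40 (along x) x 36 x 26 mm, 1 mm clear of the bed. On it stands a black upright grip 14 mm thick along x, 32 mm wide, 34 mm tall, its top 61 mm above the bed, its middle 16 mm ahead of the rear face. Push at the rear face or by the grip.
- nose (a joint): Sprung brass nose on the front of the carriage: 0 fully out, grows as it is pressed in, stops dead at 0.006 m. The spring gives about 0.9 N at first touch, 3.6 N half-way in and 6.3 N at the stop (900 N/m).
- nose_tip (a point): Front end of the nose, a brass button 16 mm across on a steel stem, 10 mm above the bed; axes as the jig's. Fully out it stands 22 mm ahead of the block.
- pot_red_c (a point): Bystander: small white paint pot with a red lid, 33 mm across, 34 mm tall, standing on the edge of the jig's bed; 17 mm up its axis.
- pot_blue_c (a point): Bystander: the same pot with a blue lid, on the bench; 17 mm up its axis.
- flat_brush_c (a point): Bystander: flat brush with a yellow handle, 220 mm long, 26 mm wide, lying alongside the jig; 6 mm above the bench.
- thin_brush_c (a point): Bystander: thin brush with a dark red handle, 230 mm long, on the bench; 6 mm above the bench.
- muller_c (a point): Bystander: green glass paint muller, 68 mm across the foot, 94 mm tall; 45 mm up its axis.
- brush_jar_c (a point): Bystander: white jar of upright brushes, 80 mm across, about 250 mm tall with the brushes; 50 mm up its axis.
- paint_tube_c (a point): Bystander: aluminium paint tube with a red band, 110 mm long; 9 mm above the bench.
There are look-alikes about, which are no part of the job. There is more than one size of the part that bears panel_center; the job needs the largest.

How it is judged:
By the outcome, as a careful person would: the job done as asked, in the order asked, and still so for the second after the job is handed in, with the robot touching nothing.
It also fails if it takes over 67 s, if anything falls off the work surface, if the arm or the gripper's body presses on something with over 40 N, if the wrist force passes 120 N, or if a joint passes its speed limit or range.

ROBOT

A 6-joint arm with a two-finger parallel gripper is mounted at the origin on the work surface. World frame = base frame: x ahead of the robot, y to its left, z up, the work surface at z = 0. Lengths are in m, angles in rad, forces in N, time in s.
With the tool pointing down it reaches from about 0.25 to 0.775 m from the base axis. Payload 4 kg.
Tool frame: the origin (TCP) lies between the finger pads; the fingertips stand 25 mm ahead of it and the grasp point (between the pads) lies 6 mm ahead of it (robot.tip_reach is the distance from the TCP to the fingertips, in m); z points along the fingers, y is the line along which they close (so a half turn about z gives the same grasp; the last joint's range is limited). The gripper opens to 94 mm and grips with 3 to 60 N. Pads are 16 mm wide; open, the fingers measure 119 mm over their backs; the gripper's body (75 mm by 177 mm) begins 78 mm behind the grasp point.
Start: joints at [1.239, 0.087, 1.371, -0, 1.684, -0.103], TCP at [0.125, 0.536, 0.231] pointing down, gripper open.
Joint ranges: [-3.1, 3.1], [-0.76, 2.03], [0.27, 2.55], [-1.08, 4.22], [0.17, 2.65], [-2.57, 2.57]. Speed limits (rad/s): [2.79, 2.79, 3.14, 3.14, 3.14, 3.14].

INTERFACE

Orientations are given as [roll, pitch, yaw] about the fixed x, y, z axes, in that order (R = Rz(yaw) Ry(pitch) Rx(roll)).
In Python, from bench import sensors, snapshot, camera_info, ticket, robot gives the robot as it stands.
- The arm moves only by the tool arm_command, never from a script. Its argument "plan" is a list of rows, each an object with "grip": the closure, from -1 (fully open) to 1 (shut); "slide": the shift along the tool's x, y, z normalised to -1 to 1, where 1 is 500 mm, a list of three; "spin": the turn about the tool's z normalised to -1 to 1, where 1 is 5 degrees. A call has 1 to 10 rows; each row shifts and turns the commanded pose from where the row before left it, along the tool's axes as they then stand; what a row does not reach is not made up. A row lasts 1/8 s, in which the tool goes at most 62.5 mm and 10.7 degrees, less where a joint would pass 70% of its speed; a pose out of reach is approached as far as the arm can. A call with a number of a shift or a turn outside -1 to 1 is refused whole. A call with a gripper value outside its range is refused whole. The fingers move at their own pace and stop on an object; the grip force is fixed at half the most. Time passes only in rows, so rows that do not move let the fingers close. It gives the time, the measured TCP pose, the force, the opening and the grip force at its end, in the units of the state.
- sensors.get_obs(): the state, without advancing time (a new reading comes with each control period).
- snapshot(name): name is "side" or "top"; returns the picture (400x640x3 uint8, red, green, blue); there is no depth.
- camera_info(name): a dict with "fx", "fy", "cx", "cy" (pixels), "k1" (the pictures are not rectified: a ray, as slopes to the right and down, at radius r is drawn at 1 + k1 r^2 times it, then the intrinsics apply), "position" and "rotation" of the camera in the world. Camera axes: x right, y up, looking along -z (the intrinsics and any distortion apply to the point x, -y, -z); pixel columns grow to the right and rows downward; lengths in m; the calibration is good to about 2 mm. A picture is of the moment at which its call begins. camera_info takes no time and is no camera call.
- ticket.close_job(): hands the job in; it is judged then, once.
The state is a dict: "time": time; "joint_positions": joint angles; "qvel": joint speeds; "joint_torque": joint torques, N m; "tool_pos": TCP position; "ee_rot": TCP orientation; "wrist_force": force on the tool from outside, world axes, zero at the start; "wrist_torque": the same for the moment, N m; "width": finger opening in m; "finger_force": force on a finger pad.
Only numpy, scipy, OpenCV 4.12 (cv2) and the standard library are available. Lean on these libraries where they do the work, as an engineer would, in place of code of your own. Each camera call takes 0.05 s, during which the arm holds its last target. There are 200 camera calls.

## Working session

There is one attempt and no reset: what is moved stays moved. The work goes in short steps, Python scripts to look and compute and a tool call to move; the robot and the scene stay as the last step left them, time stands still between calls to the robot, and variables do not carry over. Pictures are saved under pics/ and viewed, at most 10 in all, crops included, and the job is handed in when it is done.

Besides the shell and the picture viewer there is one more tool, called after "Call:" as name([rows], argument=value, ...), one row to a line, values as JSON. arm_command: Moves the arm, as the interface text tells. Scaled input: -1 to 1 covers 500 mm each way for a shift and 5 degrees each way for a turn. Its arguments: {"type":"object","properties":{"plan":{"type":"array","items":{"type":"object","properties":{"grip":{"type":"number"},"slide":{"type":"array","items":{"type":"number"}},"spin":{"type":"number"}}}}},"required":["plan"]}

```bash
mkdir -p pics; python3 - <<'E'
from bench import sensors,snapshot,camera_info
import cv2
for n in("side","top"):
    cv2.imwrite(f"pics/{n}0.png",snapshot(n)[:,:,::-1]); print(n,camera_info(n))
o=sensors.get_obs()
for k in("time","tool_pos","ee_rot","wrist_force","width"):print(k,o[k])
E
```

```text
side {'fx': 497.08782458841347, 'fy': 497.08782458841347, 'cx': 315.6522371176832, 'cy': 198.20300958132705, 'k1': -0.005110323926504302, 'position': array([ 0.24171143, -1.11714444,  0.76447039]), 'rotation': array([ 1.06515853,  0.01434141, -0.25364839])}
top {'fx': 457.03146113460605, 'fy': 457.03146113460605, 'cx': 321.31950482505937, 'cy': 198.2554054291567, 'k1': -0.09908960330735495, 'position': array([0.33234569, 0.12039399, 1.19701988]), 'rotation': array([ 0.17849323, -0.01879942, -1.54677548])}
time 0.1
tool_pos [0.12462828 0.53523735 0.22941897]
ee_rot [-3.13960599e+00 -1.76492634e-04  2.91275440e+00]
wrist_force [-0.0385469   0.52859257 -0.13890073]
width 0.0940815634569712
```

View pics/top0.png

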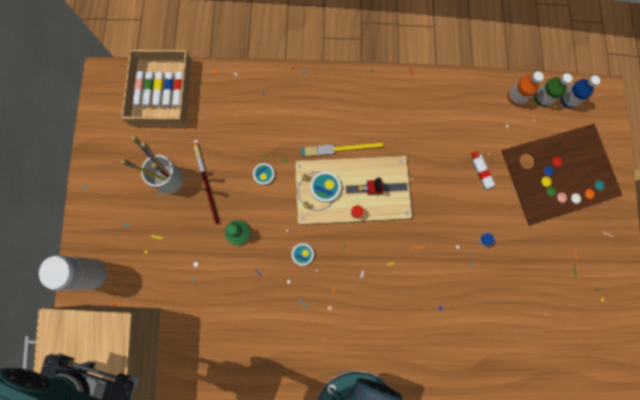

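View pics/side0.png

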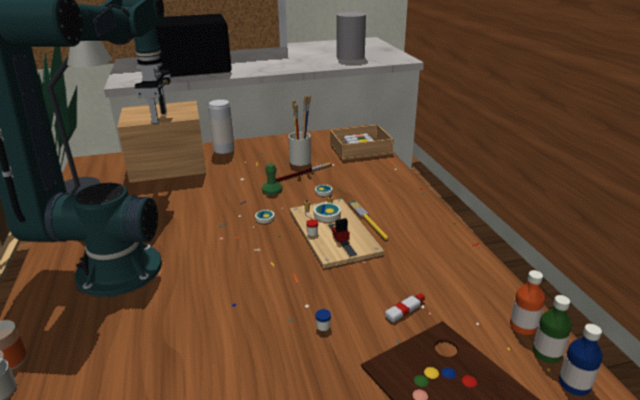

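The jig is near the image centre. In the top view the panel is at (326,186), the carriage at (375,187) and the rollers near (307,175) and (308,200); jig +x runs to image left. In the side view the robot is clear of it. Next I'll measure with colour masks.

```bash
cat > h.py <<'E'
import numpy as np,cv2
from scipy.spatial.transform import Rotation as R
from bench import sensors,snapshot,camera_info
def ray(n,uv):
    c=camera_info(n);K=np.array([[c['fx'],0,c['cx']],[0,c['fy'],c['cy']],[0,0,1]])
    p=cv2.undistortPoints(np.array(uv,float).reshape(-1,1,2),K,np.array([c['k1'],0,0,0.]))[:,0]
    d=np.c_[p[:,0],-p[:,1],-np.ones(len(p))]
    return np.array(c['position']),d@R.from_euler('xyz',c['rotation']).as_matrix().T
def plane(n,uv,z):
    o,d=ray(n,uv);return (o+d*((z-o[2])/d[:,2])[:,None])[:,:2]
def proj(n,P):
    c=camera_info(n);q=(np.atleast_2d(P)-c['position'])@R.from_euler('xyz',c['rotation']).as_matrix()
    s=np.c_[q[:,0],-q[:,1]]/-q[:,2:];s=s*(1+c['k1']*(s**2).sum(1))[:,None]
    return s*[c['fx'],c['fy']]+[c['cx'],c['cy']]
def crop(n,im,u,v,w,h,k,name):
    cv2.imwrite(name,cv2.resize(im[v:v+h,u:u+w,::-1],None,fx=k,fy=k,interpolation=cv2.INTER_CUBIC))
E
python3 - <<'E'
from h import *
t=snapshot("top");s=snapshot("side")
a=cv2.resize(t[145:235,285:425,::-1],None,fx=5,fy=5,interpolation=cv2.INTER_CUBIC)
cv2.imwrite("pics/ct.png",a)
cv2.imwrite("pics/cs.png",cv2.resize(s[190:275,280:400,::-1],None,fx=6,fy=6,interpolation=cv2.INTER_CUBIC))
# bed outline: light wood, low saturation/high value vs bench
hsv=cv2.cvtColor(t,cv2.COLOR_RGB2HSV)
print([hsv[y,x].tolist() for x,y in((300,215),(350,170),(400,165),(400,215),(430,200))])
E
```

```text
[[18, 96, 205], [20, 95, 215], [18, 100, 203], [21, 93, 214], [13, 160, 148]]
```

View pics/ct.png

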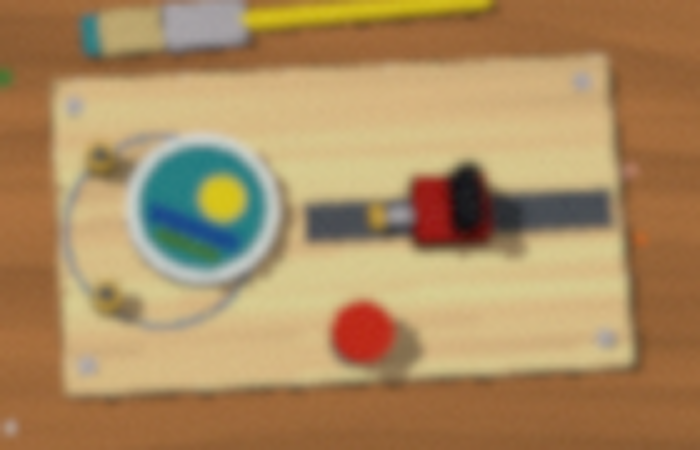

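View pics/cs.png

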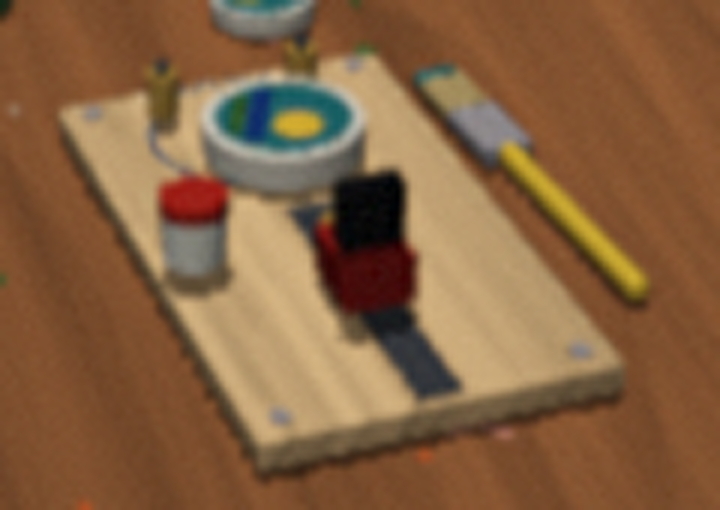

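The crops show the panel's white rim centred near crop (203,210), off the blue circle towards image right and up. The rollers are at crop (101,160) and (107,297), the nose button is at crop (377,216), and the red-lid pot sits on the bed at (363,332). The path behind the panel is clear.

```bash
cat > m.py <<'E'
from h import *
t=snapshot("top");hsv=cv2.cvtColor(t,cv2.COLOR_RGB2HSV)
def big(m,u0=285,u1=425,v0=140,v1=240):
    q=np.zeros_like(m);q[v0:v1,u0:u1]=m[v0:v1,u0:u1]
    c=max(cv2.findContours(q,cv2.RETR_EXTERNAL,cv2.CHAIN_APPROX_NONE)[0],key=cv2.contourArea)
    return c[:,0].astype(float)
def jig():
    w=cv2.inRange(hsv,(14,50,172),(28,130,255));w=cv2.morphologyEx(w,cv2.MORPH_OPEN,np.ones((5,5)))
    P=plane("top",cv2.convexHull(big(w).astype(np.float32))[:,0],.015).astype(np.float32)
    (c,sz,a)=cv2.minAreaRect(P);b=cv2.boxPoints((c,sz,a));e=[b[1]-b[0],b[2]-b[1]]
    x=max(e,key=np.linalg.norm);x=x/np.linalg.norm(x);x*=np.sign(x[1])
    return np.array(c),sz,x
def panel():
    w=cv2.inRange(hsv,(80,90,40),(110,255,255))
    c=big(w,300,350,160,215);P=plane("top",cv2.convexHull(c.astype(np.float32))[:,0],.033).astype(np.float32)
    return cv2.minEnclosingCircle(P),P
c,sz,x=jig();y=np.array([-x[1],x[0]])
nest=c+x*95
print("bed",c,sz,"x",x,"ang",np.degrees(np.arctan2(x[1],x[0])),"nest",nest)
J=lambda p:np.round(np.c_[(p-nest)@x,(p-nest)@y]*1000,1)
f=lambda q:np.array(q)/5+[285-.4,145-.4]
(pc,r),_=panel();print("panel",pc,r,J(np.atleast_2d(pc)))
print("rim",J(plane("top",f([[203,210]]),.033)))
print("rollers tops(z.040)",J(plane("top",f([[101,158],[107,294]]),.040)))
print("nose",J(plane("top",f([[370,216]]),.027)),"pot",J(plane("top",f([[363,332]]),.049)))
print("grip top",J(plane("top",f([[467,180]]),.076)),"block rear top edge",J(plane("top",f([[487,215]]),.042)))
print("block front",J(plane("top",f([[414,210]]),.042)),"track ends",J(plane("top",f([[308,223],[608,208]]),.0155)))
E
python3 m.py
```

```text
bed [0.57379669 0.02237998] (0.17041748762130737, 0.2997135519981384) x [-0.07817669  0.9969395 ] ang 94.483765 nest [-6.85298926 94.73163138]
panel (0.576133668422699, 0.09475168585777283) 0.031414177268743515 [[-9.4928e+04 -8.0000e+00]]
rim [[-9.49284e+04 -5.70000e+00]]
rollers tops(z.040) [[-9.48768e+04 -3.45000e+01]
 [-9.48764e+04  3.72000e+01]]
nose [[-9.50158e+04  6.00000e-01]] pot [[-9.50056e+04  6.49000e+01]]
grip top [[-9.50606e+04 -5.70000e+00]] block rear top edge [[-9.50749e+04  6.10000e+00]]
block front [[-9.50372e+04  1.60000e+00]] track ends [[-9.49841e+04  4.00000e-01]
 [-9.51443e+04  3.00000e-01]]
```

Call:
arm_command([
  {"grip": 1, "slide": [0, 0, 0], "spin": 1},
  {"grip": 1, "slide": [0, 0, 0], "spin": 1},
  {"grip": 1, "slide": [0, 0, 0], "spin": 1},
  {"grip": 1, "slide": [0, 0, 0], "spin": 1},
  {"grip": 1, "slide": [0, 0, 0], "spin": 1},
  {"grip": 1, "slide": [0, 0, 0], "spin": 1},
  {"grip": 1, "slide": [0, 0, 0], "spin": 1},
  {"grip": 1, "slide": [0, 0, 0], "spin": 1},
  {"grip": 1, "slide": [0, 0, 0], "spin": 1},
  {"grip": 1, "slide": [0, 0, 0], "spin": 1},
])

```text
time: 1.5
tool_pos: [0.1247, 0.5356, 0.2303]
ee_rot: [-3.141, 0.0, 2.037]
wrist_force: [-0.1, 0.4, 0.4]
width: 0.0008
finger_force: 0.0
```

Call:
arm_command([
  {"grip": 1, "slide": [0, 0, 0], "spin": 1},
  {"grip": 1, "slide": [0, 0, 0], "spin": 1},
  {"grip": 1, "slide": [0, 0, 0], "spin": 1},
  {"grip": 1, "slide": [0, 0, 0], "spin": 1},
  {"grip": 1, "slide": [0, 0, 0], "spin": 0.48},
  {"grip": 1, "slide": [-0.07, 0.055, 0], "spin": 0},
  {"grip": 1, "slide": [-0.07, 0.055, 0], "spin": 0},
  {"grip": 1, "slide": [-0.07, 0.055, 0], "spin": 0},
  {"grip": 1, "slide": [-0.07, 0.055, 0], "spin": 0},
  {"grip": 1, "slide": [-0.07, 0.055, 0], "spin": 0},
])

```text
time: 2.75
tool_pos: [0.2763, 0.3708, 0.2305]
ee_rot: [3.141, -0.0, 1.649]
wrist_force: [0.6, 0.3, -0.4]
width: 0.0004
finger_force: 0.0
```

Call:
arm_command([
  {"grip": 1, "slide": [-0.07, 0.055, 0], "spin": 0},
  {"grip": 1, "slide": [-0.07, 0.055, 0], "spin": 0},
  {"grip": 1, "slide": [-0.07, 0.055, 0], "spin": 0},
  {"grip": 1, "slide": [-0.07, 0.055, 0], "spin": 0},
  {"grip": 1, "slide": [-0.07, 0.055, 0], "spin": 0},
  {"grip": 1, "slide": [-0.07, 0.055, 0], "spin": 0},
  {"grip": 1, "slide": [-0.07, 0.055, 0], "spin": 0},
  {"grip": 1, "slide": [-0.07, 0.055, 0], "spin": 0},
  {"grip": 1, "slide": [-0.07, 0.055, 0], "spin": 0},
  {"grip": 1, "slide": [-0.07, 0.055, 0], "spin": 0},
])

```text
time: 4.0
tool_pos: [0.5779, 0.0434, 0.2303]
ee_rot: [-3.142, -0.0, 1.649]
wrist_force: [-0.8, 0.1, -0.7]
width: 0.0002
finger_force: 0.0
```

```bash
sed -i 's/x\*95$/x*.095/' m.py; cat > s.py <<'E'
from h import *
nest=np.array([.5664,.1171]);x=np.array([-.0782,.9969]);y=np.array([-x[1],x[0]])
o=sensors.get_obs();p=np.array(o['tool_pos']);f=np.array(o['wrist_force'])
print("t",round(o['time'],2),"jig mm",np.round([(p[:2]-nest)@x*1e3,(p[:2]-nest)@y*1e3,p[2]*1e3],2),"F jig",np.round([f[:2]@x,f[:2]@y,f[2]],2),"rpy",np.degrees(o['ee_rot']).round(2),"w",round(o['width'],4))
E
python3 s.py
```

```text
t 4.0 jig mm [-74.35  -5.72 230.34] F jig [ 0.15  0.76 -0.66] rpy [-1.800e+02 -2.000e-02  9.448e+01] w 0.0002
```

Call:
arm_command([
  {"grip": 1, "slide": [-0.016, 0.006, 0.05], "spin": 0},
  {"grip": 1, "slide": [0, 0, 0.08], "spin": 0},
  {"grip": 1, "slide": [0, 0, 0.08], "spin": 0},
  {"grip": 1, "slide": [0, 0, 0.07], "spin": 0},
  {"grip": 1, "slide": [0, 0, 0.03], "spin": 0},
  {"grip": 1, "slide": [0, 0, 0], "spin": 0},
])

```text
time: 4.75
tool_pos: [0.5802, 0.0369, 0.0746]
ee_rot: [-3.14, -0.0, 1.649]
wrist_force: [0.5, -0.7, 0.6]
width: 0.0002
finger_force: 0.0
```

```bash
python3 s.py; python3 - <<'E'
from h import *
s=snapshot("side")
cv2.imwrite("pics/cs2.png",cv2.resize(s[170:275,280:400,::-1],None,fx=5,fy=5,interpolation=cv2.INTER_CUBIC))
E
```

```text
t 4.75 jig mm [-81.03  -7.45  74.62] F jig [-0.76 -0.4   0.63] rpy [-1.7988e+02 -2.0000e-02  9.4490e+01] w 0.0002
```

View pics/cs2.png

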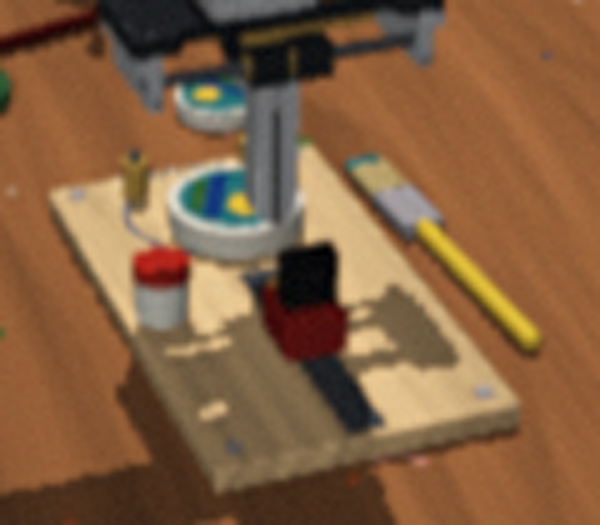

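The fingertip (crop 278,222) is over the bed between the panel and the nose, clear of both. I'll lower it, then push slowly.

Call:
arm_command([
  {"grip": 1, "slide": [0, 0, 0.03], "spin": 0},
  {"grip": 1, "slide": [0, 0, 0.02], "spin": 0},
  {"grip": 1, "slide": [0, 0, 0.01], "spin": 0},
  {"grip": 1, "slide": [0, 0, 0], "spin": 0},
  {"grip": 1, "slide": [0.003, 0, 0], "spin": 0},
  {"grip": 1, "slide": [0.003, 0, 0], "spin": 0},
  {"grip": 1, "slide": [0.003, 0, 0], "spin": 0},
  {"grip": 1, "slide": [0.003, 0, 0], "spin": 0},
  {"grip": 1, "slide": [0.003, 0, 0], "spin": 0},
])

```text
time: 5.92
tool_pos: [0.5802, 0.0443, 0.0456]
ee_rot: [3.141, 0.0, 1.649]
wrist_force: [-0.0, -0.7, 0.1]
width: 0.0002
finger_force: 0.3
```

Call:
arm_command([
  {"grip": 1, "slide": [0.003, 0, 0], "spin": 0},
  {"grip": 1, "slide": [0.003, -0.0008, 0], "spin": 0},
  {"grip": 1, "slide": [0.003, -0.0008, 0], "spin": 0},
  {"grip": 1, "slide": [0.003, -0.0008, 0], "spin": 0},
  {"grip": 1, "slide": [0.003, -0.0008, 0], "spin": 0},
  {"grip": 1, "slide": [0.003, -0.0008, 0], "spin": 0},
  {"grip": 1, "slide": [0.003, -0.0008, 0], "spin": 0},
  {"grip": 1, "slide": [0.003, -0.0008, 0], "spin": 0},
  {"grip": 1, "slide": [0.003, -0.0008, 0], "spin": 0},
  {"grip": 1, "slide": [0.003, -0.0008, 0], "spin": 0},
])

```text
time: 7.18
tool_pos: [0.5753, 0.059, 0.0455]
ee_rot: [-3.141, 0.0, 1.649]
wrist_force: [0.9, -2.1, 0.5]
width: 0.0006
finger_force: 0.6
```

```bash
python3 s.py; cat > v.py <<'E'
import sys
from h import *
t=snapshot("top")
cv2.imwrite("pics/"+sys.argv[1],cv2.resize(t[145:235,285:425,::-1],None,fx=5,fy=5,interpolation=cv2.INTER_CUBIC))
E
python3 v.py t2.png
```

```text
t 7.17 jig mm [-58.65  -4.31  45.48] F jig [-2.18 -0.7   0.55] rpy [-1.7999e+02  1.0000e-02  9.4490e+01] w 0.0006
```

View pics/t2.png

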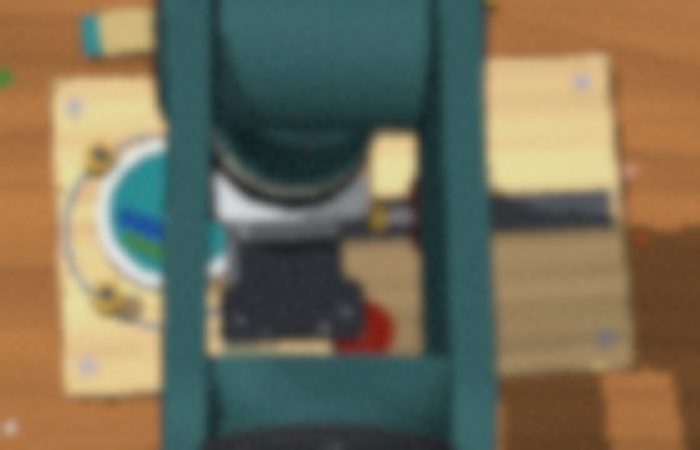

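The panel (left edge at crop x≈98) has moved about 16 mm and is just meeting the right-hand roller at (100,160). It still needs about 6 mm of leftward (+y) travel, so I'll creep diagonally.

Call:
arm_command([
  {"grip": 1, "slide": [0.0008, -0.0012, 0], "spin": 0},
  {"grip": 1, "slide": [0.0008, -0.0012, 0], "spin": 0},
  {"grip": 1, "slide": [0.0008, -0.0012, 0], "spin": 0},
])

```text
time: 7.6
tool_pos: [0.5734, 0.0601, 0.0454]
ee_rot: [-3.142, -0.0, 1.649]
wrist_force: [0.6, -0.8, 0.7]
width: 0.0004
finger_force: 0.5
```

```bash
python3 s.py
```

```text
t 7.6 jig mm [-57.41  -2.54  45.43] F jig [-0.85 -0.58  0.67] rpy [-1.800e+02 -1.000e-02  9.449e+01] w 0.0004
```

Call:
arm_command([
  {"grip": 1, "slide": [0.001, -0.0012, 0], "spin": 0},
  {"grip": 1, "slide": [0.001, -0.0012, 0], "spin": 0},
  {"grip": 1, "slide": [0.001, -0.0012, 0], "spin": 0},
  {"grip": 1, "slide": [0.001, -0.0012, 0], "spin": 0},
])

```text
time: 8.1
tool_pos: [0.5709, 0.0619, 0.0455]
ee_rot: [3.142, -0.0, 1.649]
wrist_force: [0.7, -0.5, 0.3]
width: 0.0002
finger_force: 0.4
```

```bash
python3 s.py
```

```text
t 8.1 jig mm [-55.37  -0.15  45.48] F jig [-0.53 -0.62  0.31] rpy [180.    -0.    94.49] w 0.0002
```

Call:
arm_command([
  {"grip": 1, "slide": [0.001, -0.0006, 0], "spin": 0},
  {"grip": 1, "slide": [0.001, -0.0006, 0], "spin": 0},
  {"grip": 1, "slide": [0.001, -0.0006, 0], "spin": 0},
])

```text
time: 8.48
tool_pos: [0.5699, 0.0633, 0.0455]
ee_rot: [-3.142, -0.0, 1.649]
wrist_force: [0.6, -0.8, 0.3]
width: 0.0004
finger_force: 0.5
```

```bash
python3 s.py
```

```text
t 8.47 jig mm [-53.89   0.77  45.45] F jig [-0.79 -0.51  0.32] rpy [-1.800e+02 -1.000e-02  9.449e+01] w 0.0004
```

Continuing straight along x in small steps.

Call:
arm_command([
  {"grip": 1, "slide": [0.001, 0, 0], "spin": 0},
  {"grip": 1, "slide": [0.001, 0, 0], "spin": 0},
  {"grip": 1, "slide": [0.001, 0, 0], "spin": 0},
])

```text
time: 8.85
tool_pos: [0.5698, 0.0643, 0.0455]
ee_rot: [-3.142, 0.001, 1.649]
wrist_force: [0.7, -3.1, 0.8]
width: 0.0007
finger_force: 1.6
```

```bash
python3 s.py
```

```text
t 8.85 jig mm [-52.95   0.72  45.48] F jig [-3.1  -0.45  0.78] rpy [-1.800e+02  6.000e-02  9.449e+01] w 0.0007
```

Call:
arm_command([
  {"grip": 1, "slide": [0.001, 0, 0], "spin": 0},
  {"grip": 1, "slide": [0.001, 0, 0], "spin": 0},
])

```text
time: 9.1
tool_pos: [0.5698, 0.0644, 0.0455]
ee_rot: [-3.142, 0.003, 1.649]
wrist_force: [0.9, -6.6, 1.3]
width: 0.0006
finger_force: 3.1
```

```bash
python3 s.py
```

```text
t 9.1 jig mm [-52.76   0.69  45.47] F jig [-6.63 -0.43  1.32] rpy [-1.800e+02  1.500e-01  9.448e+01] w 0.0006
```

Call:
arm_command([
  {"grip": 1, "slide": [-0.0006, 0, 0], "spin": 0},
  {"grip": 1, "slide": [0, 0, 0], "spin": 0},
  {"grip": 1, "slide": [0, 0, 0], "spin": 0},
  {"grip": 1, "slide": [0, 0, 0], "spin": 0},
])

```text
time: 9.6
tool_pos: [0.5699, 0.0644, 0.0455]
ee_rot: [3.142, 0.002, 1.649]
wrist_force: [0.7, -4.7, 0.9]
width: 0.0005
finger_force: 2.6
```

```bash
python3 s.py; python3 v.py t3.png
```

```text
t 9.6 jig mm [-52.79   0.68  45.48] F jig [-4.74 -0.36  0.91] rpy [1.800e+02 1.100e-01 9.448e+01] w 0.0005
```

View pics/t3.png

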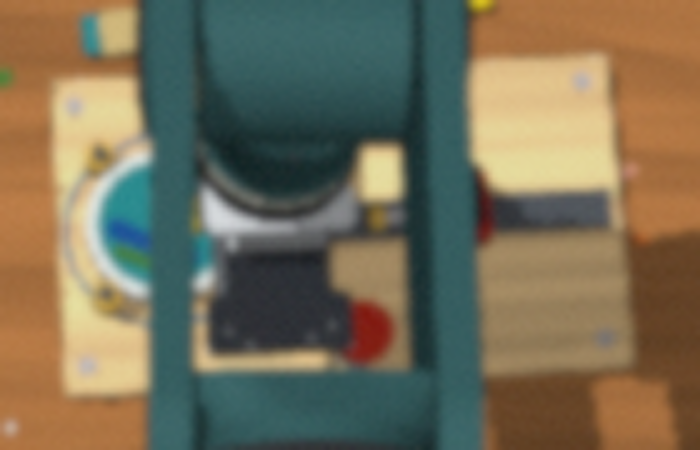

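The panel is now centred between the rollers (leftmost rim at crop (89,227), rollers at y 160 and 297) and held at about 4.7 N. I'll back off gently, rise, and go behind the carriage.

Call:
arm_command([
  {"grip": 1, "slide": [-0.001, 0, 0], "spin": 0},
  {"grip": 1, "slide": [-0.002, 0, 0], "spin": 0},
  {"grip": 1, "slide": [-0.006, 0, 0], "spin": 0},
  {"grip": 1, "slide": [-0.01, 0, 0], "spin": 0},
  {"grip": 1, "slide": [-0.012, 0, 0], "spin": 0},
  {"grip": 1, "slide": [0, 0, 0], "spin": 0},
  {"grip": 1, "slide": [0, 0, -0.05], "spin": 0},
  {"grip": 1, "slide": [0, 0, -0.08], "spin": 0},
  {"grip": 1, "slide": [0, 0, -0.05], "spin": 0},
  {"grip": 1, "slide": [0, 0, 0], "spin": 0},
])

```text
time: 10.9
tool_pos: [0.5726, 0.0502, 0.1383]
ee_rot: [3.136, 0.0, 1.649]
wrist_force: [0.0, -0.1, -0.7]
width: 0.0004
finger_force: 0.0
```

Call:
arm_command([
  {"grip": 1, "slide": [-0.05, 0, 0], "spin": 0},
  {"grip": 1, "slide": [-0.08, 0, 0], "spin": 0},
  {"grip": 1, "slide": [-0.08, 0, 0], "spin": 0},
  {"grip": 1, "slide": [-0.05, 0, 0], "spin": 0},
  {"grip": 1, "slide": [0, 0, 0], "spin": 0},
  {"grip": 1, "slide": [0, 0, 0.05], "spin": 0},
  {"grip": 1, "slide": [0, 0, 0], "spin": 0},
])

```text
time: 11.78
tool_pos: [0.579, -0.0778, 0.1071]
ee_rot: [-3.135, -0.003, 1.65]
wrist_force: [-0.6, 0.3, -0.5]
width: 0.0001
finger_force: 0.0
```

```bash
python3 s.py; python3 - <<'E'
from h import *
s=snapshot("side");t=snapshot("top")
a=[cv2.resize(i[:,:,::-1],(700,300+0*0) if k else (600,300),interpolation=cv2.INTER_CUBIC) for k,i in enumerate((s[175:265,270:450],t[145:225,285:472]))]
a=[cv2.resize(k,(700,300)) for k in a]
cv2.imwrite("pics/c4.png",np.vstack(a))
E
```

```text
t 11.78 jig mm [-195.31    2.68  107.15] F jig [ 0.37  0.61 -0.53] rpy [-1.7964e+02 -1.6000e-01  9.4550e+01] w 0.0001
```

View pics/c4.png

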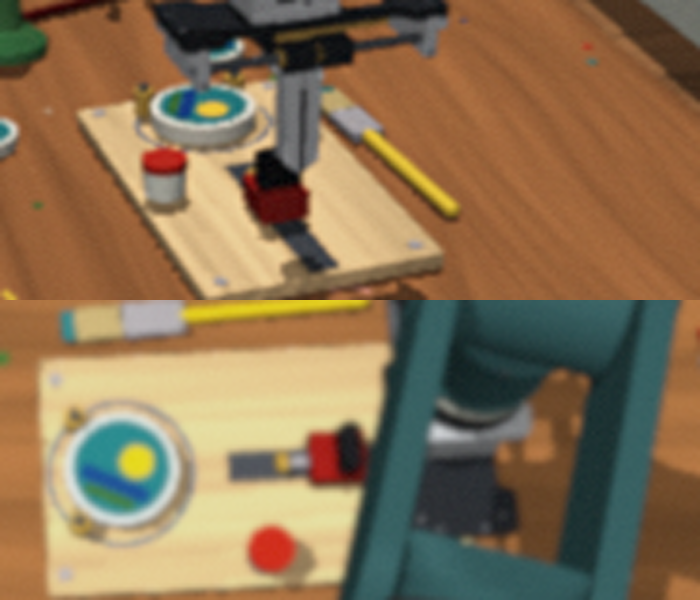

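The panel stands concentric with the drawn circle, touching both rollers. I'll confirm the finger position by projecting it before going down.

```bash
python3 s.py; python3 - <<'E'
from h import *
nest=np.array([.5664,.1171]);x=np.array([-.0782,.9969]);y=np.array([-x[1],x[0]])
def P(a,b,z):
    q=nest+x*a/1e3+y*b/1e3;u=proj("side",np.r_[q,z])[0];return ((u-[270,175])*[700/180,300/90]).round()
print("tip",P(-195,2.7,.082),"rear top edges",P(-173,18,.042),P(-173,-18,.042),"grip rear top",P(-164,16,.076),P(-164,-16,.076))
f=lambda q:np.array(q)*[187/700,80/300]+[284.6,144.6]
J=lambda p:np.round(np.c_[(p-nest)@x,(p-nest)@y]*1000,1)
print("panel",J(plane("top",f([[122,167]]),.033)),"nose",J(plane("top",f([[279,161]]),.025)),"rear",J(plane("top",f([[366,157]]),.042)))
E
```

```text
t 11.88 jig mm [-196.04    0.98  109.97] F jig [0.03 0.16 0.17] rpy [-1.7993e+02 -6.0000e-02  9.4550e+01] w -0.0001
tip [291. 165.] rear top edges [257. 197.] [306. 189.] grip rear top [255. 155.] [299. 147.]
panel [[-2.3 -0.1]] nose [[-112.5   -0.4]] rear [[-171.2    3.2]]
```

Call:
arm_command([
  {"grip": 1, "slide": [0, 0, 0.05], "spin": 0},
  {"grip": 1, "slide": [0, 0, 0.05], "spin": 0},
  {"grip": 1, "slide": [0, 0, 0.03], "spin": 0},
  {"grip": 1, "slide": [0, 0, 0], "spin": 0},
  {"grip": 1, "slide": [0, 0, 0], "spin": 0},
  {"grip": 1, "slide": [0.006, 0, 0], "spin": 0},
  {"grip": 1, "slide": [0.005, 0, 0], "spin": 0},
  {"grip": 1, "slide": [0.004, 0, 0], "spin": 0},
  {"grip": 1, "slide": [0.004, 0, 0], "spin": 0},
  {"grip": 1, "slide": [0.004, 0, 0], "spin": 0},
])

```text
time: 13.12
tool_pos: [0.5802, -0.0679, 0.0454]
ee_rot: [-3.142, -0.0, 1.649]
wrist_force: [-0.3, -0.5, 0.4]
width: 0.0001
finger_force: 0.0
```

```bash
python3 s.py
```

```text
t 13.12 jig mm [-185.53    0.73   45.44] F jig [-0.51  0.38  0.37] rpy [-1.800e+02 -1.000e-02  9.449e+01] w 0.0001
```

Call:
arm_command([
  {"grip": 1, "slide": [0.004, 0, 0], "spin": 0},
  {"grip": 1, "slide": [0.004, 0, 0], "spin": 0},
  {"grip": 1, "slide": [0.004, 0, 0], "spin": 0},
  {"grip": 1, "slide": [0.004, 0, 0], "spin": 0},
  {"grip": 1, "slide": [0.004, 0, 0], "spin": 0},
  {"grip": 1, "slide": [0.004, 0, 0], "spin": 0},
  {"grip": 1, "slide": [0.004, 0, 0], "spin": 0},
  {"grip": 1, "slide": [0.004, 0, 0], "spin": 0},
  {"grip": 1, "slide": [0.004, 0, 0], "spin": 0},
  {"grip": 1, "slide": [0.004, 0, 0], "spin": 0},
])

```text
time: 14.38
tool_pos: [0.5789, -0.0514, 0.0455]
ee_rot: [3.142, 0.006, 1.648]
wrist_force: [0.6, -8.4, -1.0]
width: 0.0005
finger_force: 4.1
```

```bash
python3 s.py
```

```text
t 14.38 jig mm [-169.      0.76   45.48] F jig [-8.4   0.04 -1.01] rpy [180.     0.35  94.44] w 0.0005
```

Call:
arm_command([
  {"grip": 1, "slide": [0.005, 0, 0], "spin": 0},
  {"grip": 1, "slide": [0.005, 0, 0], "spin": 0},
  {"grip": 1, "slide": [0.005, 0, 0], "spin": 0},
  {"grip": 1, "slide": [0.005, 0, 0], "spin": 0},
  {"grip": 1, "slide": [0.005, 0, 0], "spin": 0},
  {"grip": 1, "slide": [0.005, 0, 0], "spin": 0},
  {"grip": 1, "slide": [0.005, 0, 0], "spin": 0},
  {"grip": 1, "slide": [0.005, 0, 0], "spin": 0},
  {"grip": 1, "slide": [0.005, 0, 0], "spin": 0},
  {"grip": 1, "slide": [0.005, 0, 0], "spin": 0},
])

```text
time: 15.62
tool_pos: [0.5769, -0.0265, 0.0455]
ee_rot: [3.142, 0.006, 1.648]
wrist_force: [0.4, -9.0, -1.8]
width: 0.0007
finger_force: 4.1
```

Call:
arm_command([
  {"grip": 1, "slide": [0.005, 0, 0], "spin": 0},
  {"grip": 1, "slide": [0.005, 0, 0], "spin": 0},
  {"grip": 1, "slide": [0.005, 0, 0], "spin": 0},
  {"grip": 1, "slide": [0.004, 0, 0], "spin": 0},
  {"grip": 1, "slide": [0.004, 0, 0], "spin": 0},
  {"grip": 1, "slide": [0.003, 0, 0], "spin": 0},
])

```text
time: 16.38
tool_pos: [0.5759, -0.0135, 0.0455]
ee_rot: [-3.142, 0.006, 1.648]
wrist_force: [0.0, -7.8, -0.7]
width: 0.0001
finger_force: 4.1
```

```bash
python3 s.py;python3 s.py
```

```text
t 16.38 jig mm [-130.93    0.75   45.5 ] F jig [-7.75  0.57 -0.72] rpy [-180.      0.35   94.45] w 0.0001
t 16.38 jig mm [-130.93    0.75   45.5 ] F jig [-7.75  0.57 -0.72] rpy [-180.      0.35   94.45] w 0.0001
```

Call:
arm_command([
  {"grip": 1, "slide": [0.003, 0, 0], "spin": 0},
  {"grip": 1, "slide": [0.003, 0, 0], "spin": 0},
  {"grip": 1, "slide": [0.003, 0, 0], "spin": 0},
  {"grip": 1, "slide": [0.003, 0, 0], "spin": 0},
  {"grip": 1, "slide": [0.003, 0, 0], "spin": 0},
  {"grip": 1, "slide": [0.003, 0, 0], "spin": 0},
  {"grip": 1, "slide": [0.003, 0, 0], "spin": 0},
  {"grip": 1, "slide": [0.002, 0, 0], "spin": 0},
  {"grip": 1, "slide": [0.002, 0, 0], "spin": 0},
  {"grip": 1, "slide": [0.001, 0, 0], "spin": 0},
])

```text
time: 17.62
tool_pos: [0.5749, -0.0005, 0.0455]
ee_rot: [-3.141, 0.006, 1.648]
wrist_force: [0.3, -7.4, -1.4]
width: 0.0005
finger_force: 4.0
```

```bash
python3 s.py
```

```text
t 17.62 jig mm [-117.9     0.77   45.49] F jig [-7.4   0.33 -1.4 ] rpy [-179.99    0.34   94.45] w 0.0005
```

Call:
arm_command([
  {"grip": 1, "slide": [0.001, 0, 0], "spin": 0},
  {"grip": 1, "slide": [0.001, 0, 0], "spin": 0},
  {"grip": 1, "slide": [0.001, 0, 0], "spin": 0},
])

```text
time: 18.0
tool_pos: [0.5747, 0.001, 0.0455]
ee_rot: [-3.141, 0.006, 1.648]
wrist_force: [0.4, -7.5, -1.1]
width: 0.0004
finger_force: 4.0
```

```bash
python3 s.py
```

```text
t 18.0 jig mm [-116.41    0.77   45.48] F jig [-7.54  0.15 -1.12] rpy [-179.99    0.34   94.45] w 0.0004
```

Call:
arm_command([
  {"grip": 1, "slide": [0.001, 0, 0], "spin": 0},
  {"grip": 1, "slide": [0.001, 0, 0], "spin": 0},
  {"grip": 1, "slide": [0.001, 0, 0], "spin": 0},
  {"grip": 1, "slide": [0.001, 0, 0], "spin": 0},
])

```text
time: 18.5
tool_pos: [0.5746, 0.0026, 0.0455]
ee_rot: [-3.141, 0.007, 1.648]
wrist_force: [1.4, -9.1, -1.2]
width: -0.0
finger_force: 4.6
```

```bash
python3 s.py
```

```text
t 18.5 jig mm [-114.82    0.77   45.48] F jig [-9.14 -0.74 -1.16] rpy [-179.99    0.39   94.45] w -0.0
```

Call:
arm_command([
  {"grip": 1, "slide": [0.001, 0, 0], "spin": 0},
  {"grip": 1, "slide": [0.001, 0, 0], "spin": 0},
  {"grip": 1, "slide": [0.001, 0, 0], "spin": 0},
])

```text
time: 18.88
tool_pos: [0.5745, 0.0036, 0.0455]
ee_rot: [-3.141, 0.008, 1.648]
wrist_force: [0.1, -11.0, -0.3]
width: 0.0006
finger_force: 5.0
```

```bash
python3 s.py
```

```text
t 18.88 jig mm [-113.77    0.77   45.49] F jig [-10.98   0.73  -0.27] rpy [-179.99    0.44   94.44] w 0.0006
```

Call:
arm_command([
  {"grip": 1, "slide": [0.001, 0, 0], "spin": 0},
  {"grip": 1, "slide": [0.001, 0, 0], "spin": 0},
  {"grip": 1, "slide": [0.001, 0, 0], "spin": 0},
  {"grip": 1, "slide": [0.0008, 0, 0], "spin": 0},
  {"grip": 1, "slide": [0, 0, 0], "spin": 0},
])

```text
time: 19.5
tool_pos: [0.5744, 0.0051, 0.0455]
ee_rot: [-3.141, 0.008, 1.648]
wrist_force: [-0.2, -10.5, -1.4]
width: 0.0002
finger_force: 5.5
```

```bash
python3 s.py
```

```text
t 19.5 jig mm [-112.29    0.77   45.55] F jig [-10.49   1.02  -1.37] rpy [-179.99    0.48   94.43] w 0.0002
```

Call:
arm_command([
  {"grip": 1, "slide": [0.0006, 0, 0], "spin": 0},
  {"grip": 1, "slide": [0.0006, 0, 0], "spin": 0},
  {"grip": 1, "slide": [0, 0, 0], "spin": 0},
])

```text
time: 19.88
tool_pos: [0.5744, 0.0055, 0.0455]
ee_rot: [-3.141, 0.009, 1.648]
wrist_force: [0.4, -11.6, -1.5]
width: 0.0005
finger_force: 5.7
```

```bash
python3 s.py
```

```text
t 19.88 jig mm [-111.92    0.78   45.52] F jig [-11.64   0.54  -1.5 ] rpy [-179.99    0.5    94.43] w 0.0005
```

That is about 3 mm in, with force and position agreeing. I'll back off, rise and look.

Call:
arm_command([
  {"grip": 1, "slide": [-0.004, 0, 0], "spin": 0},
  {"grip": 1, "slide": [-0.008, 0, 0], "spin": 0},
  {"grip": 1, "slide": [-0.04, 0, 0], "spin": 0},
  {"grip": 1, "slide": [-0.04, 0, 0], "spin": 0},
  {"grip": 1, "slide": [0, 0, 0], "spin": 0},
  {"grip": 1, "slide": [0, 0, -0.08], "spin": 0},
  {"grip": 1, "slide": [0, 0, -0.1], "spin": 0},
  {"grip": 1, "slide": [0, 0, -0.1], "spin": 0},
  {"grip": 1, "slide": [-0.1, 0, -0.05], "spin": 0},
  {"grip": 1, "slide": [-0.1, 0, 0], "spin": 0},
])

```text
time: 21.12
tool_pos: [0.5871, -0.136, 0.2146]
ee_rot: [3.135, 0.002, 1.651]
wrist_force: [0.3, -0.0, 0.0]
width: 0.0004
finger_force: 0.0
```

Call:
arm_command([
  {"grip": 1, "slide": [-0.1, 0, 0], "spin": 0},
  {"grip": 1, "slide": [-0.1, 0, 0], "spin": 0},
  {"grip": 1, "slide": [-0.05, 0, 0], "spin": 0},
  {"grip": 1, "slide": [0, 0, 0], "spin": 0},
  {"grip": 1, "slide": [0, 0, 0], "spin": 0},
])

```text
time: 21.75
tool_pos: [0.5955, -0.2583, 0.2105]
ee_rot: [3.141, -0.001, 1.651]
wrist_force: [1.4, 0.1, 0.4]
width: 0.0003
finger_force: 0.0
```

```bash
python3 s.py; python3 v.py t5.png; python3 m.py | head -2
```

```text
t 21.75 jig mm [-3.7653e+02  3.4000e-01  2.1050e+02] F jig [ 0.   -1.44  0.41] rpy [ 1.7999e+02 -8.0000e-02  9.4580e+01] w 0.0003
bed [0.62220502 0.0252821 ] (0.07470892369747162, 0.3014028072357178) x [-0.07586924  0.99711776] ang 94.351166 nest [0.61499744 0.12000828]
panel (0.5658252239227295, 0.11532580107450485) 0.03152881935238838 [[-0.9 49.4]]
```

View pics/t5.png

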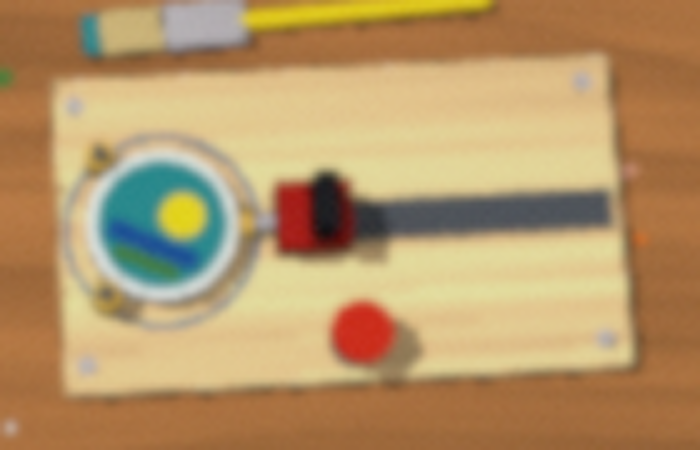

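The panel, centred at crop (164,226), touches both rollers, and the nose bears on its edge at (243,222). The pot and flat brush haven't moved, so I'm handing in.

```bash
python3 -c "
from bench import ticket;print(ticket.close_job())"
```

```text
the job is handed in; nothing more can be done
None
```

The job is handed in: the panel is seated against both rollers with the nose pressed about 3 mm in. The final press held at about 4.7 N after a brief peak of 6.6 N on the wrist, roughly 5 N on each roller. The arm is clear, and no verdict came back.

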